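# Turn the wooden turner round in its cubby

## Robot

A 6-joint arm with a two-finger parallel gripper is mounted at the origin on the work surface. World frame = base frame: x ahead of the robot, y to its left, z up, the work surface at z = 0. Lengths are in mm, angles in rad, forces in N, time in s.
With the tool pointing down it reaches from about 350 to 925 mm from the base axis. Payload 6.4 kg.
Tool frame: the origin (TCP) lies between the finger pads; the fingertips stand 25 mm ahead of it and the grasp point (between the pads) lies 6 mm ahead of it (arm.tcp_to_tips is the distance from the TCP to the fingertips, in mm); z points along the fingers, y is the direction in which the jaws open and shut (so a half turn about z gives the same grasp; the last joint's range is limited). The gripper opens to 85 mm and grips with 20 to 120 N. Pads are 22 mm wide; open, the fingers measure 114 mm over their backs; the gripper's body (76 mm by 85 mm) begins 54 mm behind the grasp point. The pads swing forward as they close: fully open they stand 13 mm farther back than shut.
Start: joints at [1.16, 0.245, 1.558, -0, 1.339, -0.174], TCP at [152.482, 631.873, 232.09] pointing down, gripper open.
Joint ranges: [-3.13, 3.13], [-1.02, 2.26], [0.13, 2.54], [-0.95, 4.09], [0.21, 2.88], [-2.74, 2.74]. Speed limits (rad/s): [2.57, 2.57, 3.14, 3.14, 3.14, 3.14].

## Interface

Orientations are given as a unit quaternion [x, y, z, w].
In Python, from plant import telemetry, vision, arm gives the robot as it stands.
- The arm moves only by the tool arm_command, never from a script. Its argument "targets" is one flat list of numbers, 5 for each row, row after row: the shift along the world's x, y, z in units of 40 mm (1.0 is 40 mm), then the turn about the world's z in rad, then the gripper command: -1 is fully open, 1 is shut, values between are in proportion. A call has 1 to 20 rows; each row is the pose to reach, as a shift and turn from the pose commanded when the call began; what a row does not reach only later rows make up. A row lasts 1/8 s, in which the tool goes at most 62.5 mm and 10.7 degrees, less where a joint would pass 70% of its speed; a pose out of reach is approached as far as the arm can. A call with a gripper value outside its range is refused whole. The fingers move at their own pace and stop on an object; the grip force is fixed at half the most. Time passes only in rows, so rows that repeat a pose let the fingers close. It gives the time, the measured TCP pose, the force and the opening at its end, in the units of the state.
- telemetry.state(): the state, without advancing time (a new reading comes with each control period).
- vision.capture(name): name is "scene" or "side" or "wrist"; returns (picture, depth): 400x640x3 uint8, red, green, blue; 400x640 float32, mm along the optical axis (not along the pixel's ray), 0 where there is no reading.
- vision.calibration(name): a dict with "intrinsics" (3x3 intrinsics, pixels), "rvec" (rotation vector, rad) and "tvec" (3), from world to camera coordinates, as OpenCV has them. Camera axes: x right, y down, z forward; pixel columns grow to the right and rows downward; lengths in mm; the calibration is good to about 2 mm. A picture is of the moment at which its call begins: read the wrist's pose just before it. calibration takes no time and is no camera call; for the wrist camera it gives the pose at the moment of the call.
- arm.job_done(): hands the job in, once; it reports no verdict.
The state is a dict: "time": time; "joint_positions": joint angles; "joint_vel": joint speeds; "tau": joint torques, N m; "tcp_pos": TCP position; "tcp_rot": TCP orientation; "wrist_force": force on the tool from outside, world axes, zero at the start; "ft_torque": the same for the moment, N m; "opening": finger opening in mm.
Only numpy, scipy, OpenCV 4.12 (cv2) and the standard library are available. Lean on these libraries where they do the work, as an engineer would, in place of code of your own. Each camera call takes 0.05 s, during which the arm holds its last target.

## Task

The slotted wooden turner has been put away the wrong way round in the low wooden riser: its blade sticks out of its cubby. Take it out, turn it end for end and slide it back into the same cubby blade first, straight, until the blade meets the back board, so that its handle sticks out at the front like those of the spoon and the brush. Leave the other utensils and the mug, bowl and jug where they are.

Things in the scene. Friction and masses are not known exactly. Their poses are not given: they have to be found in the camera images.
- riser: Fixed low oak riser, 150 deep (its x) by 318 wide (y) by 58 high; origin: middle of the lower front edge; x runs from the open front (0) to the back (150). Three cubbies side by side, centred at y = -102, 0, +102, each 90 wide, 44 high, 138 deep to the back board; walls 12; the counter is their floor. One utensil in each; which varies. A canister and a jar, to 166 above the counter, are fixed on the top's rear half.
- turner: Slotted beech turner (flat spatula), 250 long, loose, 60 to 125 g, lying flat; the only utensil stored blade outward (about 120 sticks out). Origin: mid-length, on the underside; +x towards the blade end. Blade 50 wide, 10 thick, straight edges, x = +39 to +125; handle 22 wide, 16 thick, x = -125 to +39; undersides level. Balances near x = +10.
- turner_tip (a point): Middle of the turner's blade end, at half its thickness (body x = +125, 5 above the underside).
- spoon: Loose wooden spoon, stored properly: round head 48 across inside, handle (17 wide, 13 thick) sticking out by about 90. Its origin lies 100 short of the butt of the handle, +x towards the head (which ends at x = +125), on the underside.
- brush: Loose pastry brush, stored properly: head 44 wide inside, handle (24 wide, 14 thick) sticking out by about 85. Its origin lies 93 short of the butt of the handle, +x towards the bristles (which end at x = +125), on the underside.
- mug: Blue mug, 80 across, 90 high, on the counter to the left. Origin: centre of its underside.
- bowl: Green bowl, 140 across, 60 high, on the counter to the right. Origin: centre of its underside.
- jug: White jug, 110 across, 150 high, on the counter to the left, nearer the robot. Origin: centre of its underside.

How it is judged (in metres and radians):
At the end, for the whole second after the job is handed in: The turner lies at rest, flat on the counter, in the cubby it started in, blade first: its blade end within 15 mm of the back board's inner face, its length within 0.26 rad (15 degrees) of straight, its middle within 60 mm of where it was at the start, its handle sticking out at the front (x of turner_tip in the frame of riser above 0.123 m and angle between the x axis of turner and the x axis of riser, either way round below 0.26 rad and distance of turner from where it was at the start of the episode below 0.06 m and height (world z) of turner_tip below 0.025 m and angle between turner's own x axis and vertical between 1.4 and 1.74 rad and linear speed of turner below 0.02 m/s and angular speed of turner below 0.1 rad/s); the robot touches nothing.
It fails at once if The spoon or the brush is moved more than 25 mm (distance of any of spoon, brush from where it was at the start of the episode above 0.025 m).
It fails at once if The mug, bowl or jug is moved more than 25 mm (distance of any of mug, bowl, jug from where it was at the start of the episode above 0.025 m).
It also fails if it takes over 69 s, if anything falls off the work surface, if the arm or the gripper's body presses on something with over 40 N, if the wrist force passes 120 N, or if a joint passes its speed limit or range.

## Working session

There is one attempt and no reset: what is moved stays moved. The work goes in short steps, Python scripts to look and compute and a tool call to move; the robot and the scene stay as the last step left them, time stands still between calls to the robot, and variables do not carry over. Pictures are saved under pics/ and viewed, and the job is handed in when it is done.

Besides the shell and the picture viewer there is one more tool, called after "Emit:" in YAML: its name, and indented under it one key for each argument. arm_command: Moves the arm, as the interface text tells. Its arguments: {"type":"object","properties":{"targets":{"type":"array"}},"required":["targets"]}

```bash
mkdir -p pics; ls; python3 - <<'E'
from plant import telemetry, vision, arm
import cv2,numpy as np
s=telemetry.state();print(s['time'],s['tcp_pos'],s['tcp_rot'],s['opening'])
for n in ['scene','side']:
    p,d=vision.capture(n);cv2.imwrite(f'pics/{n}0.png',p[:,:,::-1]);np.save(f'pics/{n}0d.npy',d)
    c=vision.calibration(n);print(n,c)
E
```

```text
pics
0.0 [152.27206136 631.33032611 230.96663481] [ 1.18146520e-01  9.92995693e-01 -9.33929571e-04 -2.85770106e-04] 85.4965818239597
scene {'intrinsics': array([[475.29854123,   0.        , 324.44281021],
       [  0.        , 475.29854123, 204.35335258],
       [  0.        ,   0.        ,   1.        ]]), 'rvec': array([ 1.84676436,  1.51753785, -0.66810781]), 'tvec': array([-130.13014632, -360.34710363, 1970.42037789])}
side {'intrinsics': array([[448.01591311,   0.        , 318.36831978],
       [  0.        , 448.01591311, 192.27196519],
       [  0.        ,   0.        ,   1.        ]]), 'rvec': array([ 2.07210558, -0.52306427,  0.26156966]), 'tvec': array([-519.94365582,  200.82249955, 1173.45604092])}
```

View pics/scene0.png

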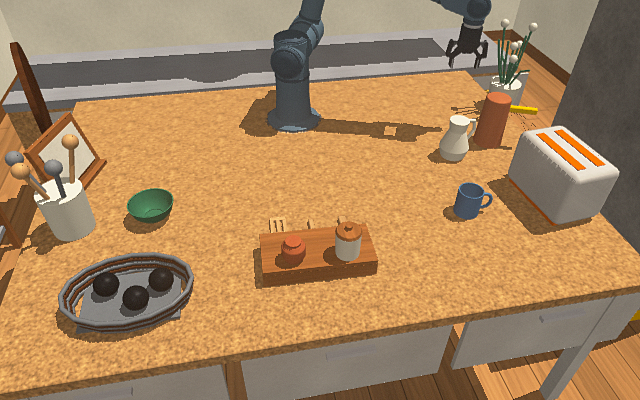

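View pics/side0.png

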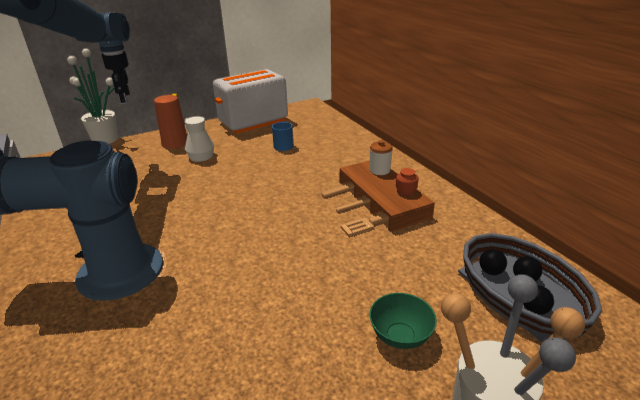

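The scene shows the riser near (318,252). The turner's blade sticks out towards the robot near (278,225) in the scene view and (358,227) in the side view. It is in the end cubby on the bowl side. I'll zoom in next.

```bash
cat > h.py <<'E'
import cv2,numpy as np
from plant import vision
def cal(n):
    c=vision.calibration(n);R=cv2.Rodrigues(c['rvec'])[0];return c['intrinsics'],R,np.array(c['tvec']).ravel()
def ray(n,uv,z,C=None):
    K,R,t=C or cal(n);uv=np.atleast_2d(uv).astype(float)
    d=np.c_[uv,np.ones(len(uv))]@np.linalg.inv(K).T@R; o=-R.T@t
    return o+d*((z-o[2])/d[:,2])[:,None]
def dep(n,uv,d,C=None):
    K,R,t=C or cal(n);u,v=uv
    z=d[int(v),int(u)]; return R.T@(np.linalg.inv(K)@[u,v,1]*z-t)
def proj(n,P,C=None):
    K,R,t=C or cal(n);p=(np.atleast_2d(P)@R.T+t)@K.T;return p[:,:2]/p[:,2:]
E
python3 - <<'E'
import cv2
a=cv2.imread('pics/side0.png')[150:250,310:450];cv2.imwrite('pics/side0z.png',cv2.resize(a,None,fx=5.5,fy=5.5,interpolation=cv2.INTER_CUBIC))
a=cv2.imread('pics/scene0.png')[205:290,250:385];cv2.imwrite('pics/scene0z.png',cv2.resize(a,None,fx=5.5,fy=5.5,interpolation=cv2.INTER_CUBIC))
E
```

```text
(no output)
```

View pics/side0z.png

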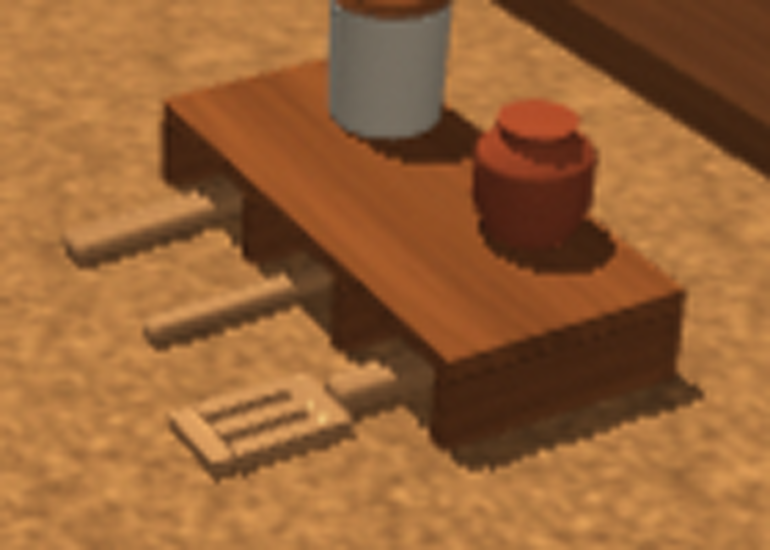

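View pics/scene0z.png

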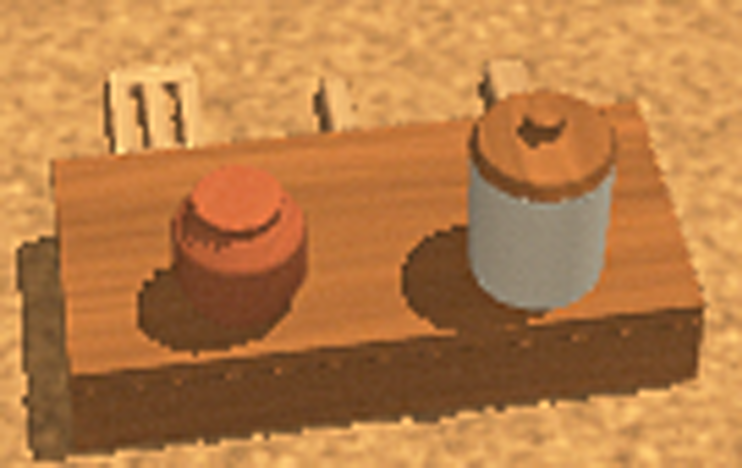

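Side zoom, riser top corners at full-picture pixels: front-right (391.5,215.8), front-left (340,169.1), back-right (434.2,203.1). Blade corners: about (341,226) and (349,235) at the tip, and (364.5,218.5) and (373.5,225) at the neck end.

```bash
python3 - <<'E'
from h import *
f=lambda n,o,L:[(o[0]+a/5.5,o[1]+b/5.5) for a,b in L]
S=f('s',(310,150),[(448,362),(165,105),(683,292)]);P=ray('side',S,58);print(P.round(1))
B=f('s',(310,150),[(170,416),(218,462),(302,376),(352,413)]);print(ray('side',B,10).round(1))
Q=f('s',(250,205),[(55,160),(635,100),(703,310),(72,377)]);print('scene',ray('scene',Q,58).round(1))
Q=f('s',(250,205),[(112,70),(200,68)]);print('scene blade',ray('scene',Q,10).round(1))
print('handles',ray('side',f('',(310,150),[(75,245),(152,330)]),13).round(1))
for n,uv in [('side',(360,227)),('scene',(275,222)),('scene',(320,245)),('side',(283,140)),('side',(200,150)),('side',(402,325)),('scene',(470,205)),('scene',(455,140)),('scene',(150,207))]:
    d=np.load(f'pics/{n}0d.npy');print(n,uv,dep(n,uv,d).round(0))
E
```

```text
[[ 706.4 -214.9   58. ]
 [ 716.9   90.4   58. ]
 [ 851.7 -222.7   58. ]]
[[ 593.4 -129.1   10. ]
 [ 594.9 -175.7   10. ]
 [ 673.6 -132.4   10. ]
 [ 678.2 -173.7   10. ]]
scene [[ 716.  -205.2   58. ]
 [ 728.1  107.2   58. ]
 [ 881.   100.4   58. ]
 [ 865.5 -212.2   58. ]]
scene blade [[ 600.6 -164.4   10. ]
 [ 608.2 -114.8   10. ]]
handles [[627.8  40.7  13. ]
 [623.1 -58.2  13. ]]
side (360, 227) [ 643. -154.    3.]
scene (275, 222) [ 613. -152.    1.]
scene (320, 245) [786. -42.  53.]
side (283, 140) [657. 426.  42.]
side (200, 150) [353. 498.  44.]
side (402, 325) [ 531. -507.    1.]
scene (470, 205) [713. 448.  62.]
scene (455, 140) [391. 532.  82.]
scene (150, 207) [ 477. -538.    8.]
```

Emit:
arm_command:
  targets: [11,-19.5,0,0.19,-1,11,-19.5,0,0.19,-1,11,-19.5,0,0.19,-1,11,-19.5,0,0.19,-1,11,-19.5,0,0.19,-1,11,-19.5,0,0.19,-1,11,-19.5,0,0.19,-1,11,-19.5,0,0.19,-1,11,-19.5,0,0.19,-1,11,-19.5,0,0.19,-1,11,-19.5,0,0.19,-1,11,-19.5,0,0.19,-1,11,-19.5,0,0.19,-1,11,-19.5,0,0.19,-1,11,-19.5,0,0.19,-1,11,-19.5,0,0.19,-1,11,-19.5,0,0.19,-1,11,-19.5,0,0.19,-1,11,-19.5,0,0.19,-1,11,-19.5,0,0.19,-1]

```text
time: 2.6
tcp_pos: [592.4, -147.6, 232.3]
tcp_rot: [0.023, 1.0, -0.0, 0.0]
wrist_force: [-0.5, -0.6, 0.3]
opening: 85.7
```

```bash
python3 - <<'E'
from h import *
from plant import telemetry, arm
s=telemetry.state();print(s['time'],s['tcp_pos'],s['tcp_rot'],s['joint_positions'],s['opening'],arm.tcp_to_tips,s['wrist_force'])
C=cal('wrist');p,d=vision.capture('wrist');cv2.imwrite('pics/w1.png',p[:,:,::-1]);np.savez('pics/w1.npz',d=d,K=C[0],R=C[1],t=C[2])
E
```

```text
2.6 [ 592.40409977 -147.63188008  232.2702768 ] [ 2.30634299e-02  9.99733998e-01 -4.65616569e-05  1.00906192e-04] [-4.29724857e-01  1.54047457e-01  1.66262513e+00 -5.88048549e-06
  1.32469787e+00 -1.95438880e+00] 85.69229430325062 25.0 [-0.45871635 -0.55434477  0.2815748 ]
```

View pics/w1.png

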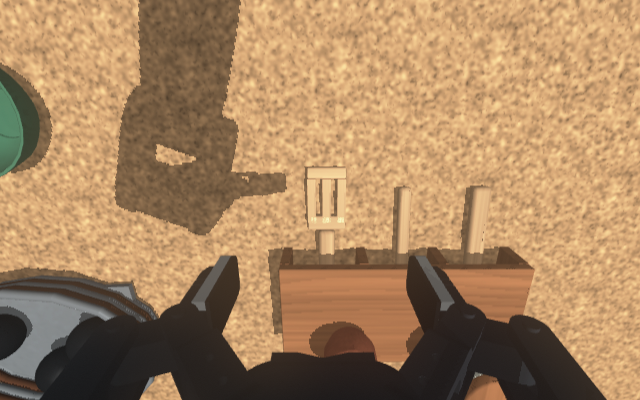

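The wrist view shows the turner's blade at (305..346, 167..228), its handle neck running down to about (325,253), and the riser's top front edge from (280,267) to (533,269).

```bash
python3 - <<'E'
from h import *
z=np.load('pics/w1.npz');C=(z['K'],z['R'],z['t']);d=z['d']
print('cam',(-C[1].T@C[2]).round(1),C[0][0,0])
p=cv2.imread('pics/w1.png');hsv=cv2.cvtColor(p,cv2.COLOR_BGR2HSV)
print('blade',ray('',[(305.5,167),(346,167),(345,228),(306,227)],10,C).round(1))
print('neck',ray('',[(317,238),(334,238)],16,C).round(1))
print('riser',ray('',[(280,267),(533,269)],58,C).round(1))
print('others',ray('',[(402,187),(479,186)],13,C).round(1))
for uv in [(336,200),(325,240),(300,200),(320,300),(250,230)]: print(uv,dep('',uv,d,C).round(1))
c=p[150:280,260:420];cv2.imwrite('pics/w1z.png',cv2.resize(c,None,fx=4.5,fy=4.5,interpolation=cv2.INTER_CUBIC))
E
```

```text
cam [ 509.8 -144.6  374.1] 295.848188452898
blade [[ 594.7 -170.1   10. ]
 [ 597.  -119.2   10. ]
 [ 681.2 -122.2   10. ]
 [ 677.3 -174.8   10. ]]
neck [[ 691.5 -160.5   16. ]
 [ 692.5 -137.7   16. ]]
riser [[ 707.7 -206.3   58. ]
 [ 724.9  105.4   58. ]]
others [[625.7 -48.5  13. ]
 [628.9  49.5  13. ]]
(336, 200) [ 6.443e+02 -1.328e+02 -6.000e-01]
(325, 240) [ 695.2 -149.9   15.4]
(300, 200) [ 641.5 -181.     1.1]
(320, 300) [ 758.9 -159.5   57.8]
(250, 230) [ 682.4 -253.4    1.2]
```

View pics/w1z.png

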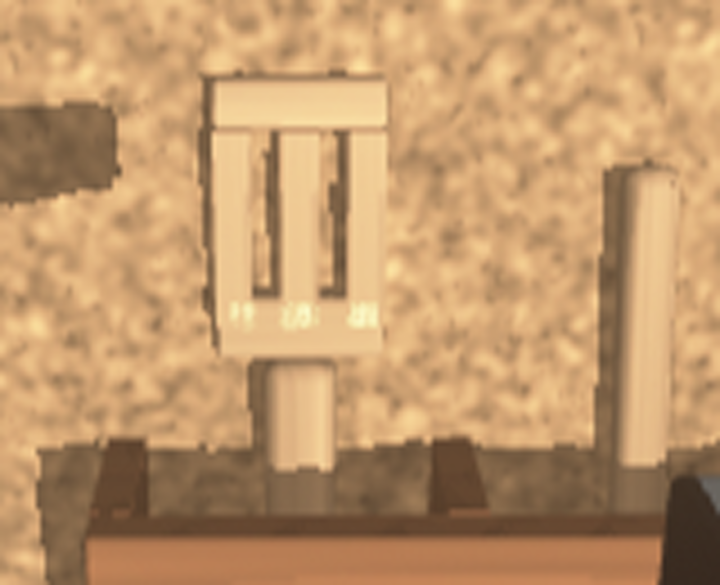

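Emit:
arm_command:
  targets: [1.2,0,-1,0,-0.7,1.2,0,-2.5,0,-0.7,1.2,0,-4,0,-0.7,1.2,0,-4.6,0,-0.7,1.2,0,-4.9,0,-0.7,1.2,0,-5.05,0,-0.7,1.2,0,-5.05,0,-0.7]

```text
time: 3.52
tcp_pos: [641.2, -148.4, 31.2]
tcp_rot: [0.023, 1.0, -0.0, 0.001]
wrist_force: [-0.3, -0.1, -0.3]
opening: 72.7
```

```bash
python3 - <<'E'
from h import *
from plant import telemetry, arm
C=cal('wrist');p,d=vision.capture('wrist');cv2.imwrite('pics/w2.png',p[:,:,::-1]);np.savez('pics/w2.npz',d=d,K=C[0],R=C[1],t=C[2])
print(arm.tcp_to_tips)
E
```

```text
25.0
```

View pics/w2.png

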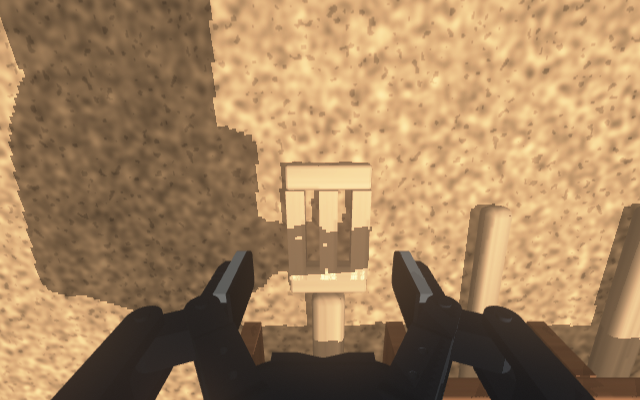

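The fingers straddle the blade, with tips near (232,265) and (410,265) and the blade between 285 and 371. I'll close them now.

Emit:
arm_command:
  targets: [0,0,0,0,0,0,0,0,0,1,0,0,0,0,1,0,0,0,0,1,0,0,0,0,1]

```text
time: 4.2
tcp_pos: [640.4, -148.1, 30.1]
tcp_rot: [0.023, 1.0, 0.0, -0.0]
wrist_force: [0.2, 0.4, 0.9]
opening: 0.3
```

The opening is 0.3 mm, so the fingers missed the blade. I'll look before doing anything else.

```bash
python3 - <<'E'
from h import *
p,d=vision.capture('wrist');cv2.imwrite('pics/w3.png',p[:,:,::-1])
p,d=vision.capture('side');cv2.imwrite('pics/s3.png',cv2.resize(p[150:250,310:450,::-1],None,fx=5.5,fy=5.5,interpolation=cv2.INTER_CUBIC))
E
```

```text
(no output)
```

View pics/w3.png

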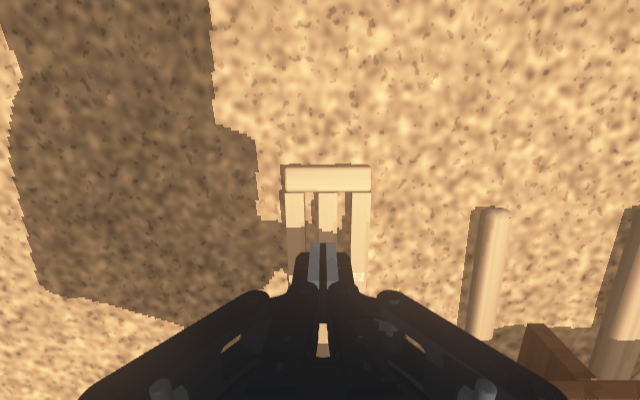

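View pics/s3.png

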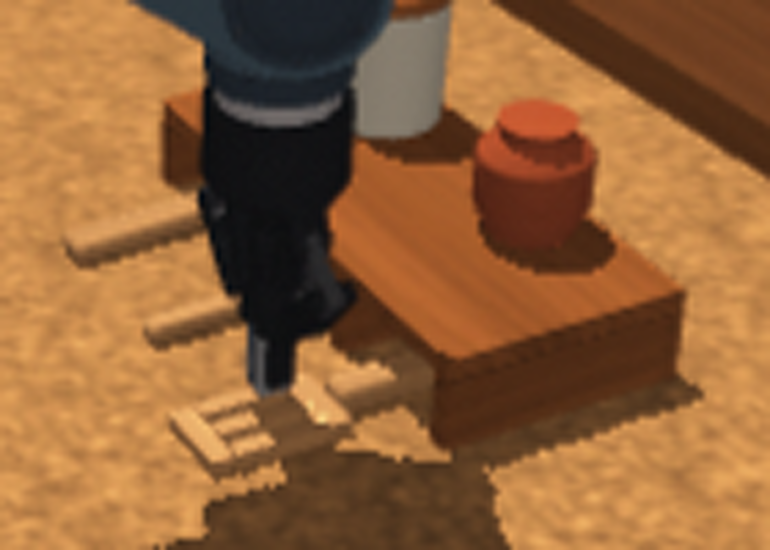

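Emit:
arm_command:
  targets: [0,0,0.5,0,-0.5,0,0,0.5,0,-0.5,0,0,0.5,0,-0.5,0,0,0.5,0,-0.5,0,0,0,0,-0.5,0,0,-0.1,0,-0.5,0,0,-0.15,0,-0.5,0,0,-0.15,0,-0.5]

```text
time: 5.3
tcp_pos: [640.5, -148.2, 23.9]
tcp_rot: [0.023, 1.0, 0.0, -0.0]
wrist_force: [0.6, 0.8, -0.3]
opening: 63.7
```

Emit:
arm_command:
  targets: [0,0,-0.05,0,-0.5,0,0,-0.05,0,-0.5]

```text
time: 5.55
tcp_pos: [640.6, -148.2, 22.2]
tcp_rot: [0.023, 1.0, -0.0, 0.0]
wrist_force: [-0.9, -0.1, 0.4]
opening: 64.1
```

Emit:
arm_command:
  targets: [0,0,-0.05,0,-0.5,0,0,-0.05,0,-0.1,0,0,-0.05,0,0.3,0,0,-0.05,0,0.3]

```text
time: 6.05
tcp_pos: [640.5, -148.1, 20.1]
tcp_rot: [0.023, 1.0, -0.0, 0.0]
wrist_force: [-0.7, -0.3, 0.2]
opening: 29.5
```

Still above the blade at TCP z = 20. I'll measure the fingertip height from the images.

```bash
python3 - <<'E'
from h import *
C=cal('wrist');p,d=vision.capture('wrist');cv2.imwrite('pics/w4.png',p[:,:,::-1])
p2,d2=vision.capture('side');cv2.imwrite('pics/s4.png',cv2.resize(p2[150:250,310:450,::-1],None,fx=5.5,fy=5.5,interpolation=cv2.INTER_CUBIC))
for v in range(225,330,8):
    print(v,[tuple(dep('',(u,v),d,C).round(0)[[0,1,2]]) for u in range(255,400,16)])
E
```

```text
225 [(np.float64(629.0), np.float64(-189.0), np.float64(1.0)), (np.float64(630.0), np.float64(-179.0), np.float64(0.0)), (np.float64(626.0), np.float64(-168.0), np.float64(9.0)), (np.float64(627.0), np.float64(-159.0), np.float64(10.0)), (np.float64(627.0), np.float64(-150.0), np.float64(11.0)), (np.float64(627.0), np.float64(-141.0), np.float64(10.0)), (np.float64(632.0), np.float64(-132.0), np.float64(1.0)), (np.float64(629.0), np.float64(-123.0), np.float64(9.0)), (np.float64(633.0), np.float64(-112.0), np.float64(-0.0)), (np.float64(634.0), np.float64(-103.0), np.float64(0.0))]
233 [(np.float64(634.0), np.float64(-189.0), np.float64(1.0)), (np.float64(635.0), np.float64(-180.0), np.float64(1.0)), (np.float64(631.0), np.float64(-169.0), np.float64(10.0)), (np.float64(631.0), np.float64(-160.0), np.float64(11.0)), (np.float64(632.0), np.float64(-151.0), np.float64(10.0)), (np.float64(632.0), np.float64(-142.0), np.float64(10.0)), (np.float64(636.0), np.float64(-132.0), np.float64(2.0)), (np.float64(633.0), np.float64(-123.0), np.float64(10.0)), (np.float64(639.0), np.float64(-112.0
[... 6500 characters left out ...]
(626.0), np.float64(-129.0), np.float64(87.0)), (np.float64(626.0), np.float64(-124.0), np.float64(87.0))]
329 [(np.float64(625.0), np.float64(-169.0), np.float64(90.0)), (np.float64(624.0), np.float64(-164.0), np.float64(91.0)), (np.float64(708.0), np.float64(-177.0), np.float64(-0.0)), (np.float64(708.0), np.float64(-166.0), np.float64(1.0)), (np.float64(695.0), np.float64(-154.0), np.float64(15.0)), (np.float64(695.0), np.float64(-144.0), np.float64(16.0)), (np.float64(711.0), np.float64(-133.0), np.float64(-1.0)), (np.float64(625.0), np.float64(-135.0), np.float64(91.0)), (np.float64(626.0), np.float64(-130.0), np.float64(90.0)), (np.float64(627.0), np.float64(-125.0), np.float64(90.0))]
```

View pics/w4.png

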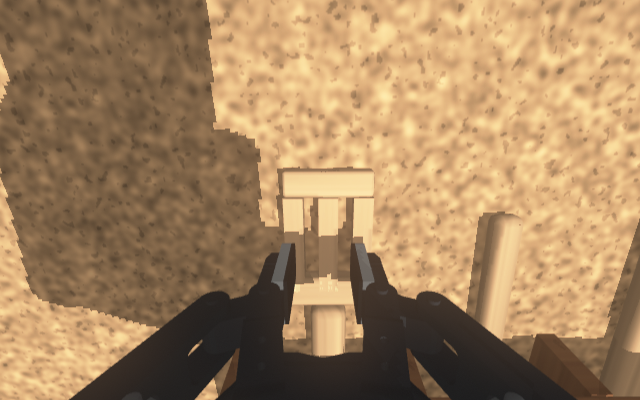

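View pics/s4.png

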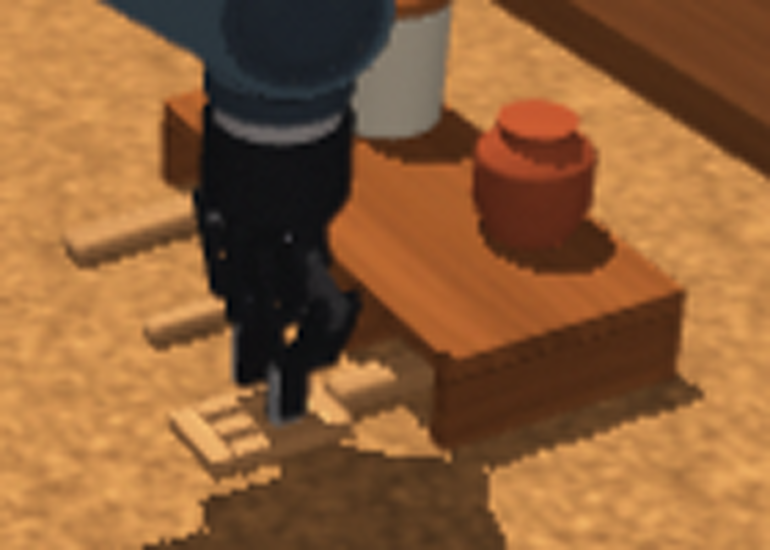

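```bash
python3 - <<'E'
from h import *
K,R,t=C=cal('wrist');p,d=vision.capture('wrist')
v,u=np.mgrid[0:400,0:640];P=((np.stack([u,v,np.ones_like(u)],-1)@np.linalg.inv(K).T)*d[...,None]-t)@R
m=(d>0)&(P[...,2]>12)&(p.max(2)<140)&(np.abs(P[...,1]+148)<40)&(P[...,0]<655)
q=P[m];print(len(q),np.percentile(q[:,2],[0,.5,1,2,5]).round(1)); i=np.argsort(q[:,2])[:15];print(q[i].round(1))
E
```

```text
21201 [19.1 25.  27.7 31.  39.9]
[[ 639.  -164.    19.1]
 [ 639.3 -164.    19.6]
 [ 640.6 -134.    19.7]
 [ 641.  -164.1   19.8]
 [ 639.9 -134.    19.9]
 [ 640.3 -164.    19.9]
 [ 643.5 -134.1   20.1]
 [ 640.9 -134.1   20.2]
 [ 641.5 -134.1   20.3]
 [ 643.8 -134.1   20.5]
 [ 646.2 -134.2   20.8]
 [ 639.2 -163.9   20.8]
 [ 641.6 -164.1   20.9]
 [ 642.4 -134.2   20.9]
 [ 641.  -164.    20.9]]
```

Emit:
arm_command:
  targets: [0,0,0,0,-0.5,0,0,0,0,-0.5,0,0,0,0,-0.5,0,0,-0.1,0,-0.5,0,0,-0.15,0,-0.5,0,0,-0.15,0,-0.5]

```text
time: 6.95
tcp_pos: [640.2, -148.0, 13.7]
tcp_rot: [0.023, 1.0, 0.0, -0.0]
wrist_force: [0.0, -0.6, -0.0]
opening: 64.2
```

Emit:
arm_command:
  targets: [0,0,-0.05,0,-0.45,0,0,-0.1,0,-0.45,0,0,-0.1,0,-0.45]

```text
time: 7.32
tcp_pos: [640.3, -148.1, 9.8]
tcp_rot: [0.023, 1.0, 0.0, -0.0]
wrist_force: [-0.3, 0.1, -1.1]
opening: 62.0
```

```bash
python3 - <<'E'
from h import *
K,R,t=C=cal('wrist');p,d=vision.capture('wrist');cv2.imwrite('pics/w5.png',p[:,:,::-1])
v,u=np.mgrid[0:400,0:640];P=((np.stack([u,v,np.ones_like(u)],-1)@np.linalg.inv(K).T)*d[...,None]-t)@R
m=(d>0)&(P[...,2]>11.5)&(p.max(2)<140)&(np.abs(P[...,1]+148)<48)&(P[...,0]<655)
q=P[m]; i=np.argsort(q[:,2])[:400:20];print(q[i].round(1))
E
```

```text
[[ 640.6 -180.2   13.7]
 [ 633.9 -117.4   15.9]
 [ 642.5 -179.9   16.6]
 [ 652.2 -118.3   17.4]
 [ 647.6 -180.2   18.1]
 [ 639.5 -179.7   18.4]
 [ 644.  -180.1   19. ]
 [ 632.6 -117.5   19.2]
 [ 649.7 -180.7   19.5]
 [ 628.6 -184.7   19.9]
 [ 646.5 -118.5   20.3]
 [ 633.5 -179.6   20.7]
 [ 632.6 -111.4   20.9]
 [ 632.2 -116.4   21.2]
 [ 648.8 -118.1   21.5]
 [ 636.8 -107.9   21.7]
 [ 632.4 -112.6   22. ]
 [ 632.2 -114.2   22.3]
 [ 633.  -191.2   22.5]
 [ 632.4 -115.8   22.9]]
```

View pics/w5.png

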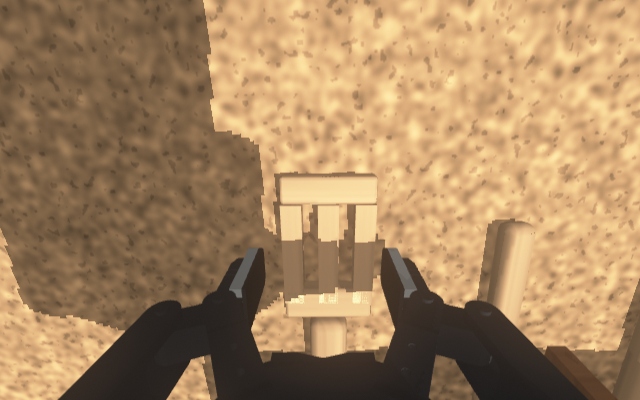

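Emit:
arm_command:
  targets: [0,0,-0.1,0,-0.45,0,0,-0.15,0,-0.45,0,0,-0.18,0,-0.45,0,0,-0.18,0,-0.45]

```text
time: 7.88
tcp_pos: [640.4, -148.1, 2.7]
tcp_rot: [0.023, 1.0, 0.0, -0.0]
wrist_force: [0.1, 0.0, -0.1]
opening: 62.1
```

Emit:
arm_command:
  targets: [0,0,0,0,-0.2,0,0,0,0,0.2,0,0,0,0,0.2,0,0,0,0,0.2]

```text
time: 8.38
tcp_pos: [641.1, -148.3, 3.6]
tcp_rot: [0.023, 1.0, -0.0, 0.001]
wrist_force: [-0.6, -0.5, 4.7]
opening: 47.8
```

Blade gripped at 48 mm. Now I'll pull it straight out.

Emit:
arm_command:
  targets: [0,0,0.05,0,1,-0.4,0.02,0.07,0,1,-1,0.04,0.07,0,1,-1.7,0.07,0.07,0,1,-2.4,0.1,0.07,0,1,-3.1,0.13,0.07,0,1,-3.7,0.15,0.07,0,1,-4,0.16,0.07,0,1,-4,0.16,0.07,0,1,-4,0.16,0.02,0,1,-4,0.16,0.02,0,-0.5,-4,0.16,0.02,0,-0.5,-4,0.16,1,0,-0.5,-4,0.16,2.2,0,-0.5,-2,0.08,3.5,0,-0.5,-1,0.04,3.5,0,-0.5,-1,0.04,3.5,0,-0.5]

```text
time: 10.5
tcp_pos: [604.5, -147.1, 145.2]
tcp_rot: [0.023, 1.0, -0.001, 0.002]
wrist_force: [-0.8, 0.2, -0.2]
opening: 64.1
```

```bash
python3 - <<'E'
from h import *
C=cal('wrist');p,d=vision.capture('wrist');cv2.imwrite('pics/w6.png',p[:,:,::-1]);np.savez('pics/w6.npz',d=d,K=C[0],R=C[1],t=C[2])
E
```

```text
(no output)
```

View pics/w6.png

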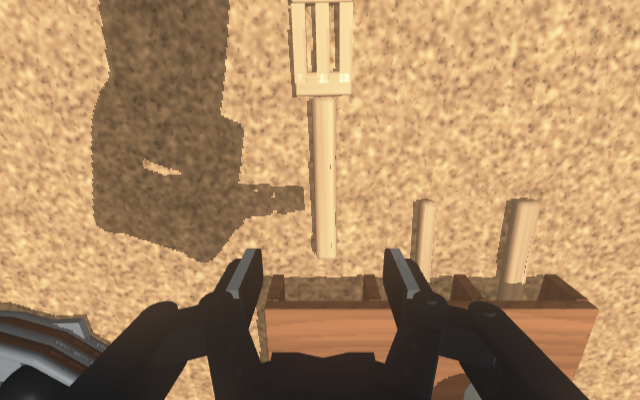

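The turner is fully out. Its blade end is at the top, the neck is at (323,97) and the butt is at (325,257). The riser's top front edge runs from (265,306) to (598,308), and the cubby dividers are visible.

```bash
python3 - <<'E'
from h import *
z=np.load('pics/w6.npz');C=(z['K'],z['R'],z['t']);d=z['d']
print('handle pts',ray('',[(325.5,251),(325,200),(324,150),(323,97)],16,C).round(1))
print('blade',ray('',[(294,97),(352,95),(354,3),(290,3)],10,C).round(1))
print('riser',ray('',[(265,306),(598,308)],58,C).round(1))
p=cv2.imread('pics/w6.png')[225:325,240:400];cv2.imwrite('pics/w6z.png',cv2.resize(p,None,fx=5,fy=5,interpolation=cv2.INTER_CUBIC))
E
```

```text
handle pts [[ 675.4 -148.4   16. ]
 [ 619.3 -146.5   16. ]
 [ 570.5 -145.4   16. ]
 [ 524.4 -144.2   16. ]]
blade [[ 523.3 -169.9   10. ]
 [ 523.9 -118.5   10. ]
 [ 453.9 -116.1   10. ]
 [ 451.6 -167.6   10. ]]
riser [[ 707.5 -207.    58. ]
 [ 723.5  105.9   58. ]]
```

View pics/w6z.png

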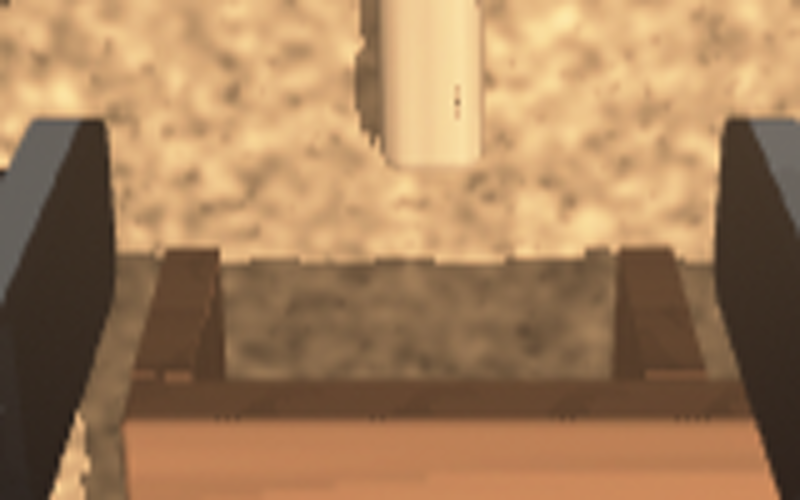

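Emit:
arm_command:
  targets: [0.7,0,-1,0.02,-0.3,0.7,0,-2,0.02,-0.3,0.7,0,-2.8,0.02,-0.3,0.7,0,-3.2,0.02,-0.3,0.7,0,-3.35,0.02,-0.2,0.7,0,-3.42,0.02,0.1,0.7,0,-3.42,0.02,0.1]

```text
time: 11.42
tcp_pos: [629.2, -146.8, 7.3]
tcp_rot: [0.013, 1.0, -0.0, 0.001]
wrist_force: [0.2, -0.1, 0.5]
opening: 38.3
```

Emit:
arm_command:
  targets: [0,0,0,0,1,0,0,0,0,1,0,0,0,0,1,0,0,0,0,1]

```text
time: 11.92
tcp_pos: [629.4, -146.9, 7.4]
tcp_rot: [0.013, 1.0, -0.0, 0.001]
wrist_force: [-1.3, 1.1, 6.2]
opening: 20.3
```

Emit:
arm_command:
  targets: [0,0,0.1,0,1,0,0,0.5,0,1,-0.5,0,1.2,0,1,-1.3,0,2,0,1,-2.2,0,2.5,0,1,-3.1,0,2.5,0,1,-3.8,0,2.5,0,1,-4,0,2.5,0,1,-4,0,2.5,0,1]

```text
time: 13.05
tcp_pos: [468.9, -146.7, 106.7]
tcp_rot: [0.014, 1.0, -0.0, 0.001]
wrist_force: [-0.1, -0.5, 0.1]
opening: 19.7
```

```bash
python3 - <<'E'
from h import *
from plant import telemetry
print(telemetry.state()['joint_positions'])
C=cal('wrist');p,d=vision.capture('wrist');cv2.imwrite('pics/w7.png',p[:,:,::-1])
K,R,t=C
for uv in [(320,60),(320,120),(320,170),(320,220),(320,240)]: print(uv,dep('',uv,d,C).round(0))
E
```

```text
[-5.34602336e-01  2.86511335e-02  2.04694609e+00  1.88928530e-04
  1.06474455e+00 -2.07831114e+00]
(320, 60) [ 373. -146.  117.]
(320, 120) [ 397. -147.  116.]
(320, 170) [ 419. -147.  114.]
(320, 220) [ 444. -148.  115.]
(320, 240) [ 455. -149.  116.]
```

View pics/w7.png

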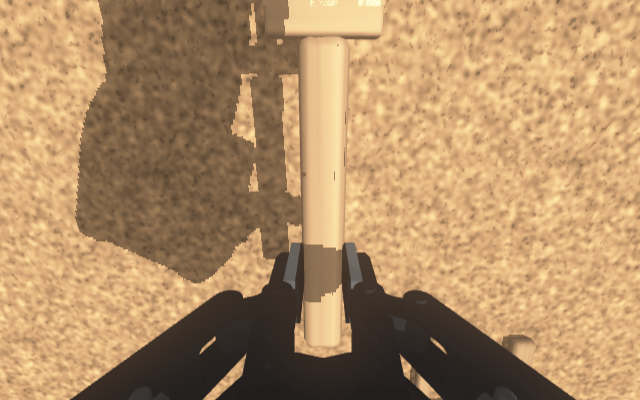

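The turner is held level, with its top at 115 to 117 mm for a TCP height of 107, and it is aligned with the jaws. I'll turn it clockwise, away from the bowl, in 0.18 rad steps.

Emit:
arm_command:
  targets: [0,0,0,-0.18,1,0,0,0,-0.36,1,0,0,0,-0.54,1,0,0,0,-0.72,1,0,0,0,-0.9,1,0,0,0,-1.08,1,0,0,0,-1.26,1,0,0,0,-1.44,1,0,0,0,-1.62,1,0,0,0,-1.8,1,0,0,0,-1.98,1,0,0,0,-2.16,1,0,0,0,-2.34,1,0,0,0,-2.52,1,0,0,0,-2.7,1,0,0,0,-2.88,1,0,0,0,-3.03,1,0,0,0,-3.16,1,0,0,0,-3.16,1,0,0,0,-3.16,1]

```text
time: 15.6
tcp_pos: [468.9, -146.6, 106.1]
tcp_rot: [1.0, -0.022, -0.0, 0.0]
wrist_force: [0.0, -0.3, -0.4]
opening: 20.0
```

```bash
python3 - <<'E'
from h import *
from plant import telemetry
print(telemetry.state()['joint_positions'])
C=cal('wrist');p,d=vision.capture('wrist');cv2.imwrite('pics/w8.png',p[:,:,::-1])
p,d=vision.capture('side');cv2.imwrite('pics/s8.png',p[:,:,::-1])
E
```

```text
[-5.34207628e-01  3.04527599e-02  2.04632091e+00 -2.16438392e-05
  1.06482266e+00  1.07965890e+00]
```

View pics/w8.png

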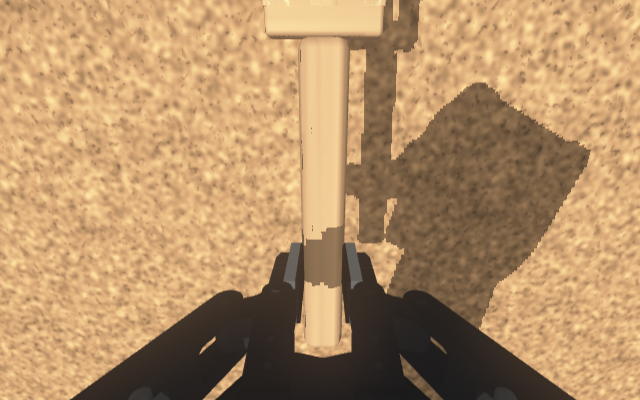

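View pics/s8.png

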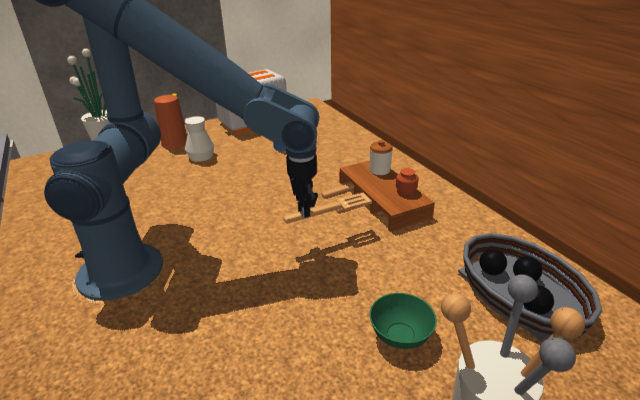

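The side view shows the blade pointing at the riser, clear of everything. I'll lower it, line it up and slide most of the way in.

Emit:
arm_command:
  targets: [0,0.1,-1,0,1,0,0.12,-1.9,0,1,0,0.12,-2.3,0,1,0,0.12,-2.42,0,1,0,0.12,-2.42,0,1,0.5,0.1,-2.42,0,1,1,0.08,-2.42,0,1]

```text
time: 16.58
tcp_pos: [510.2, -144.0, 11.0]
tcp_rot: [1.0, -0.023, 0.001, 0.001]
wrist_force: [-0.1, -0.1, -0.6]
opening: 20.1
```

```bash
python3 - <<'E'
from h import *
C=cal('wrist');p,d=vision.capture('wrist');cv2.imwrite('pics/w9.png',p[:,:,::-1])
p,d=vision.capture('side');cv2.imwrite('pics/s9.png',cv2.resize(p[150:260,290:450,::-1],None,fx=5,fy=5,interpolation=cv2.INTER_CUBIC))
E
```

```text
(no output)
```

View pics/w9.png

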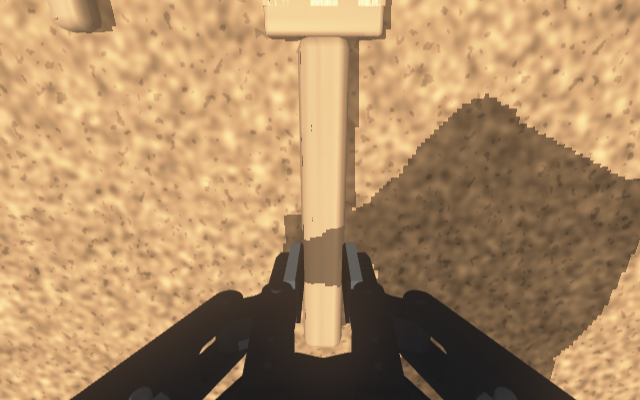

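View pics/s9.png

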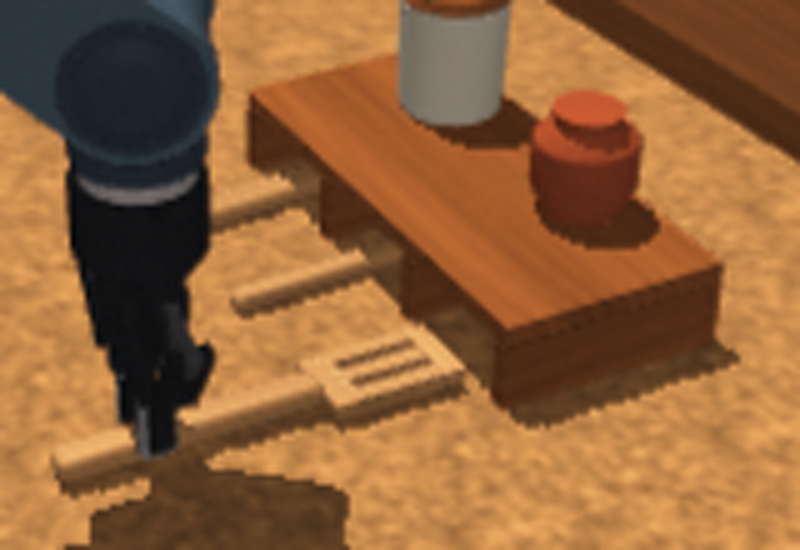

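The blade is level and lined up at the cubby mouth. I'll slide it in.

Emit:
arm_command:
  targets: [0.3,-0.01,0,0,1,0.7,-0.03,0,0,1,1.1,-0.05,0,0,1,1.5,-0.07,0,0,1,1.9,-0.08,0,0,1,2.3,-0.1,0,0,1,2.7,-0.12,0,0,1,3,-0.14,0,0,1,3.1,-0.14,0,0,1,3.1,-0.14,0,0,1]

```text
time: 17.92
tcp_pos: [632.3, -148.9, 9.2]
tcp_rot: [1.0, -0.023, -0.0, -0.0]
wrist_force: [0.1, -0.2, -0.8]
opening: 20.2
```

```bash
python3 - <<'E'
from h import *
C=cal('wrist');p,d=vision.capture('wrist');cv2.imwrite('pics/w10.png',p[:,:,::-1]);np.savez('pics/w10.npz',d=d,K=C[0],R=C[1],t=C[2])
p,d=vision.capture('side');cv2.imwrite('pics/s10.png',cv2.resize(p[150:260,290:450,::-1],None,fx=5,fy=5,interpolation=cv2.INTER_CUBIC))
E
```

```text
(no output)
```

View pics/w10.png

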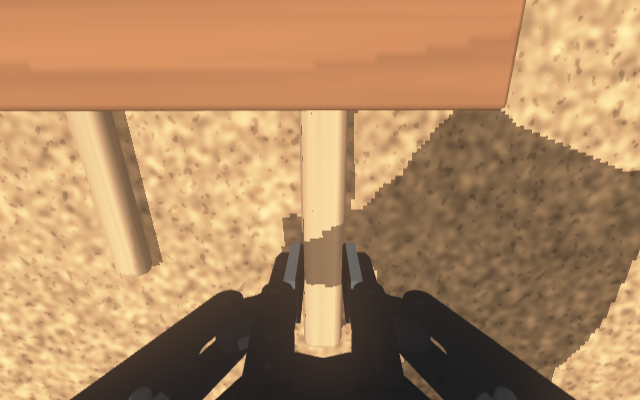

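View pics/s10.png

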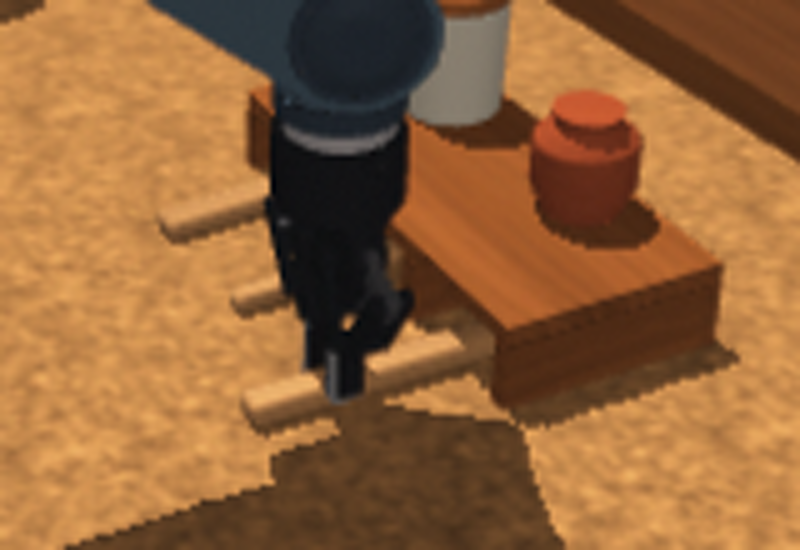

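The handle is square to the riser edge and the force is near zero. I'll creep in until it meets the back board.

Emit:
arm_command:
  targets: [0.15,0,0,0,1,0.3,-0.01,0,0,1,0.4,-0.02,0,0,1,0.4,-0.02,0,0,1]

```text
time: 18.52
tcp_pos: [648.9, -149.8, 9.3]
tcp_rot: [1.0, -0.023, 0.0, 0.0]
wrist_force: [0.7, 0.0, -1.0]
opening: 20.2
```

Emit:
arm_command:
  targets: [0.05,0,0,0,1,0.1,0,0,0,1]

```text
time: 18.77
tcp_pos: [652.5, -149.7, 9.3]
tcp_rot: [1.0, -0.023, -0.0, -0.0]
wrist_force: [-0.5, -0.5, -0.9]
opening: 20.2
```

Emit:
arm_command:
  targets: [0.05,0,0,0,1,0.1,0,0,0,1]

```text
time: 19.02
tcp_pos: [656.3, -149.7, 9.2]
tcp_rot: [1.0, -0.023, -0.0, -0.0]
wrist_force: [-4.4, -1.1, -0.3]
opening: 20.4
```

Emit:
arm_command:
  targets: [0.03,0,0,0,1,0.03,0,0,0,1]

```text
time: 19.27
tcp_pos: [656.2, -149.5, 8.5]
tcp_rot: [1.0, -0.023, -0.002, -0.0]
wrist_force: [-4.3, -1.3, 0.2]
opening: 19.7
```

Contact: the TCP stalled at x = 656, where I expected it. I'll ease off, lower, release and lift.

Emit:
arm_command:
  targets: [0,0,-0.03,0,1,0,0,-0.03,0,0.2,0,0,-0.03,0,-0.2,0,0,-0.03,0,-0.3,0,0,0.3,0,-0.3,0,0,1,0,-0.3,-0.5,0,2.2,0,-0.3,-1.5,0,3.5,0,-0.3,-2,0,4.5,0,-0.3,-2,0,5,0,-0.3,-2,0,5,0,-0.3]

```text
time: 20.65
tcp_pos: [579.1, -150.2, 211.3]
tcp_rot: [1.0, -0.023, 0.002, 0.001]
wrist_force: [-0.2, -0.6, 0.7]
opening: 55.1
```

```bash
python3 - <<'E'
from h import *
C=cal('wrist');p,d=vision.capture('wrist');cv2.imwrite('pics/w11.png',p[:,:,::-1]);np.savez('pics/w11.npz',d=d,K=C[0],R=C[1],t=C[2])
p,d=vision.capture('side');cv2.imwrite('pics/s11f.png',p[:,:,::-1]);cv2.imwrite('pics/s11.png',cv2.resize(p[150:260,290:450,::-1],None,fx=5,fy=5,interpolation=cv2.INTER_CUBIC))
E
```

```text
(no output)
```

View pics/w11.png

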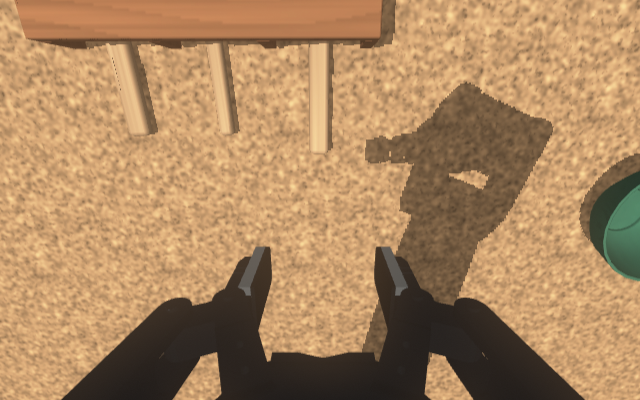

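View pics/s11.png

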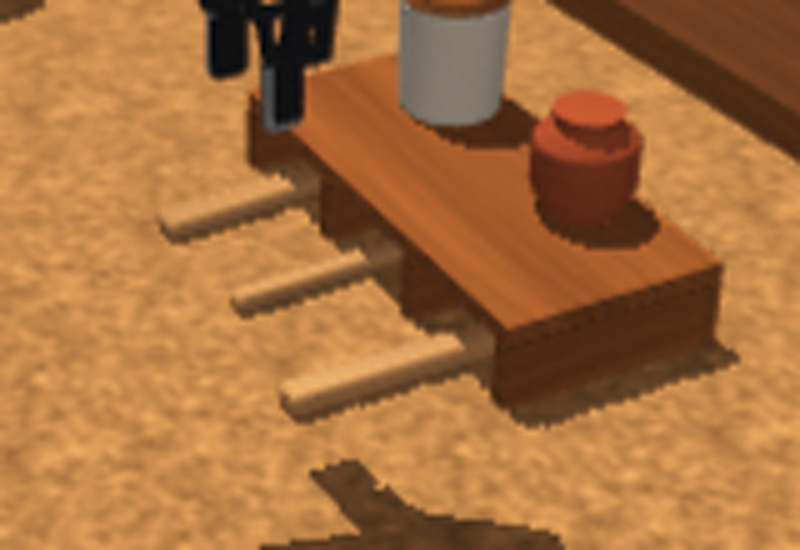

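The turner's handle sticks out like the other two, with its butt at (320,152) and the riser front at v ≈ 40 in the wrist view. I'll check the numbers.

```bash
python3 - <<'E'
from h import *
z=np.load('pics/w11.npz');C=(z['K'],z['R'],z['t'])
h=ray('',[(320,149),(320.5,60)],16,C);print('handle',h.round(1))
r=ray('',[(382,40),(26,38)],58,C);print('riser',r.round(1))
ex=np.array([(r[1]-r[0])[1],-(r[1]-r[0])[0]]);ex/=np.linalg.norm(ex)
o=r[:,:2].mean(0);ey=np.array([-ex[1],ex[0]])
print('width',np.linalg.norm(r[1]-r[0]),'butt in riser',(h[0,:2]-o)@ex,(h[0,:2]-o)@ey)
ax=h[1,:2]-h[0,:2];print('yaws',np.arctan2(ax[1],ax[0]),np.arctan2(ex[1],ex[0]))
print('tip x',(h[0,:2]-o)@ex+250)
print('others',ray('',[(145,133),(229,132)],13,C).round(1))
E
```

```text
handle [[ 607.4 -149.8   16. ]
 [ 700.  -154.7   16. ]]
riser [[ 709.3 -210.4   58. ]
 [ 725.1  106.5   58. ]]
width 317.33453589613947 butt in riser -104.87205633973058 -103.16804453377183
yaws -0.053466838727837626 -0.04984625479511101
tip x 145.1279436602694
others [[633.9  47.2  13. ]
 [630.7 -47.9  13. ]]
```

```bash
python3 -c "
from plant import arm
print(arm.job_done())"
```

```text
the job is handed in; nothing more can be done
None
```

I pulled the turner out by its blade, regripped it by the handle, turned it end for end and slid it back into its cubby blade first. I stopped when the tool stalled with about 4 N pushing back, at the depth I expected for the back board. I then released it, lifted clear and handed the job in at about 21 s; no verdict was reported.

**Turner:** In the last pictures it lies about 0.004 rad off straight and about 1 mm off the cubby's centre line. Its middle is roughly 10 mm from where it started, and its handle sticks out about 105–115 mm.

**Disagreements:**
- **Depth:** The last camera check put the blade end at riser x ≈ 145 mm, which is 7 mm past the back board. I put that down to picking the rounded end of the handle; the stall agrees with the blade meeting the board.
- **Spoon and brush:** Their handle ends read about 5 mm deeper than at the start. Both shifted by the same amount and I never came near either, so I take this as measuring error too.
- **Fingertips:** They sat well higher than the 25 mm ahead of the tool point given in the task. The first two closes passed over the blade without moving it, so I worked lower after that.
- **Mug, bowl and jug:** I kept clear of these but did not measure them again at the end.

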